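# Draw out the griddle's crumb drawer with the steel hook

## Robot

A 6-joint arm with a two-finger parallel gripper is mounted at the origin on the work surface. World frame = base frame: x ahead of the robot, y to its left, z up, the work surface at z = 0. Lengths are in m, angles in rad, forces in N, time in s.
With the tool pointing down it reaches from about 0.225 to 0.875 m from the base axis. Payload 3.4 kg.
Tool frame: the origin (TCP) lies midway between the tips of the shut fingers; the grasp point (between the pads) lies 19 mm behind it; x points along the fingers, z is the direction in which the jaws open and shut, and the axes are right-handed (so a half turn about x gives the same grasp; the last joint's range is limited). The gripper opens to 85 mm and grips with 20 to 120 N. Pads are 22 mm wide; open, the fingers measure 114 mm over their backs; the gripper's body (76 mm by 85 mm) begins 54 mm behind the grasp point. The pads swing forward as they close: fully open they stand 13 mm farther back than shut.
Start: joints at [1.016, 0.276, 1.505, -0, 1.361, -0.121], TCP at [0.242, 0.522, 0.231] pointing down, gripper open.
Joint ranges: [-2.89, 2.89], [-0.75, 2.08], [0.22, 2.7], [-1.18, 4.32], [0.11, 2.71], [-2.7, 2.7]. Speed limits (rad/s): [2.57, 2.57, 3.14, 3.14, 3.14, 3.14].

## Interface

Orientations are given as a unit quaternion [w, x, y, z].
In Python, from rig import manip, eyes gives the robot as it stands. The module is installed in compiled form; this text tells all that it offers.
- The arm moves only by the shell command python3 -m crank 'ROWS' [FORCE]. ROWS is JSON, a list of rows, each a list of 7 numbers: the shift along the tool's x, y, z in cm, then the turn, a rotation vector about the tool's x, y, z in degrees, then the finger opening in cm, from 0 to 8.54. A call has 1 to 5 rows; each row is the pose to reach, as a shift and turn from the pose commanded when the call began, along the tool's axes at that moment; what a row does not reach only later rows make up. A row lasts 1/8 s, in which the tool goes at most 62.5 mm and 10.7 degrees, less where a joint would pass 70% of its speed; a pose out of reach is approached as far as the arm can. A call with a gripper value outside its range is refused whole. The fingers move at their own pace and stop on an object; FORCE is the grip in N (left out, the last holds). Time passes only in rows, so rows that repeat a pose let the fingers close. It gives the time, the measured TCP pose, the force and the opening at its end, in the units of the state.
- manip.get_state(): the state, without advancing time (a new reading comes with each control period).
- eyes.get_image(name): name is "scene" or "top"; returns a dict with "color" (420x560x3 uint8, blue, green, red), "z_map" (420x560 float32, m along the optical axis (not along the pixel's ray), 0 where there is no reading), "vertical_fov" (degrees; the focal length in pixels is half the picture's height over the tangent of half this angle, whatever the lens; pixels are square), "cx", "cy" (the principal point, pixels), "eye" and "attitude" of the camera in the world. Camera axes: x right, y up, looking along -z (the intrinsics and any distortion apply to the point x, -y, -z); pixel columns grow to the right and rows downward; lengths in m; the calibration is good to about 2 mm. A picture is of the moment at which its call begins.
- manip.sign_off(): hands the job in, once; it reports no verdict.
The state is a dict: "clock": time; "qpos": joint angles; "qd": joint speeds; "effort": joint torques, N m; "position": TCP position; "ee_rot": TCP orientation; "contact_force": force on the tool from outside, world axes, zero at the start; "moment": the same for the moment, N m; "width": finger opening in m.
Only numpy, scipy, OpenCV 4.12 (cv2) and the standard library are available. Lean on these libraries where they do the work, as an engineer would, in place of code of your own. Each camera call takes 0.05 s, during which the arm holds its last target.

## Task

The griddle has just been switched off and is still hot: take the steel hook lying across the food pan, put its point down through the finger hole in the crumb drawer's lip, and draw the drawer out until you feel it come up firmly against its stop, easing it and never wrenching it. Then lift the hook out, leave the drawer standing open, and lay the hook back down flat across the pan. Nothing but the hook may touch the griddle or its drawer, and leave the other things on the counter where they are.

Things in the scene. Friction and masses are not known exactly. Their poses are not given: they have to be found in the camera images.
- griddle: Fixed countertop electric griddle, steel, 400 deep, 360 wide, on 40 mm feet; housing top at 175, splash guards to 225 above the counter. Origin: on the counter under its middle. x points from its front to its back, z up; the front face is at x = -200 mm. Two knobs stand out 22 mm from the front, 110 mm either side of the middle, at height 130.
- drawer: Crumb drawer in the griddle's front: panel 164 wide, 44 high, pan 250 long behind. Origin: middle of the front's lower edge, 45 above the counter. Axes as the griddle; it slides out along -x, shut at griddle x = -200, starts 0 to 12 mm out. Stiff: about 5 N moves it; it stays where left. Its stop is adjustable, unseen, met 85 to 125 mm out: feel for it (rubber-faced, about 5 N per mm).
- finger_hole (a point): Middle of the round finger hole, 18 mm across, at the upper face of the drawer's level lip, 89 mm above the counter; axes as the drawer. The lip is 4 thick, 110 wide and reaches 45 mm out from the drawer's origin; the hole's middle is 25 mm out from it. Only air lies under the lip.
- hook: Loose drawer hook, 0.16 to 0.26 kg, balanced near its origin. x runs along it to the point, z up. Flat underside at z = 0. Wooden handle x = -105 to +5 mm, 22 wide (y), 22 high; steel bar 14 wide, 5 thick, from there to x = 132; at x = 126 a straight 8 mm pin goes down to z = -32, round-ended. Origin: on the underside, middle line. It starts level across the pan, pin hanging outside.
- hook_tip (a point): Lower end of the hook's pin, at (126, 0, -32) mm in the hook's frame; axes as the hook.
- pan: Fixed open steel food pan, 108 (its x) by 176 (its y) and 65 high, walls 4 mm, with a rim flange 8 mm wide. Origin: on the counter under its middle. The hook lies across its short way, along the pan's x, its underside on the rims 65 mm above the counter.
- bowl: Loose steel bowl, 110 across, 50 high. Origin: middle of its underside.
- jar: Loose amber jar with a red lid, 70 across, 85 high. Origin: middle of its underside.
- tins: Loose small stack of aluminium tart tins, 74 across, 36 high. Origin: middle of its underside.
- pastry_box: Loose closed cardboard pastry box, 120 by 160, 50 high. Origin: middle of its underside.

How it is judged:
On the way, in this order (a step that is already met when the one before it is completed fails the run):
1. the hook's point is down through the finger hole (horizontal distance between hook_tip and finger_hole below 0.013 m and z of hook_tip in the frame of finger_hole below -0.007 m), for 0.1 s.
2. with the hook still in the hole, the drawer is held against its stop (more than 3 N on the stop) (all of step 1 and contact force between griddle and drawer above 3 N), for 0.2 s.
At the end, for the whole second after the job is handed in: The drawer stands open, at rest (its finger hole at least 105 mm out from the griddle's front face, which is short of the nearest place of the stop), and the hook lies released, level (within 0.08 rad) and at rest on the rims of the pan, its origin within 60 mm of the pan's middle (x of finger_hole in the frame of griddle below -0.305 m and z of hook in the frame of pan between 0.06 and 0.07 m and horizontal distance between hook and pan below 0.06 m and angle between hook's own z axis and vertical below 0.08 rad and linear speed of hook below 0.02 m/s and linear speed of drawer below 0.01 m/s); the robot touches nothing.
It fails at once if the hook presses or pulls on the drawer with more than 25 N (contact force between hook and drawer above 25 N).
It fails at once if the fingers or the arm touch the hot griddle or its drawer (contact force between any of the fingers, the arm and griddle above 1 N or contact force between any of the fingers, the arm and drawer above 1 N).
It fails at once if a bystander (bowl, jar, tins, pastry box) is moved more than 20 mm or tipped ((distance of bowl from where it was at the start of the episode above 0.02 m or angle between bowl's own z axis and vertical above 0.35 rad) or (distance of jar from where it was at the start of the episode above 0.02 m or angle between jar's own z axis and vertical above 0.35 rad) or (distance of tins from where it was at the start of the episode above 0.02 m or angle between tins's own z axis and vertical above 0.35 rad) or (distance of pastry_box from where it was at the start of the episode above 0.02 m or angle between pastry_box's own z axis and vertical above 0.35 rad)).
It also fails if it takes over 64 s, if anything falls off the work surface, if the arm or the gripper's body presses on something with over 40 N, if the wrist force passes 120 N, or if a joint passes its speed limit or range.

## Working session

There is one attempt and no reset: what is moved stays moved. The work goes in short steps, Python scripts to look and compute and a shell command to move; the robot and the scene stay as the last step left them, time stands still between calls to the robot, and variables do not carry over. Pictures are saved under pics/ and viewed, and the job is handed in when it is done.

```bash
mkdir -p pics; cat > look.py <<'E'
from rig import manip, eyes
import cv2, sys, numpy as np
def grab(tag):
    for n in ("scene","top"):
        d=eyes.get_image(n); cv2.imwrite(f"pics/{n}_{tag}.png",d["color"]); np.savez(f"pics/{n}_{tag}.npz",**{k:v for k,v in d.items()})
        print(n,{k:v for k,v in d.items() if k not in("color","z_map")})
if __name__=="__main__": grab(sys.argv[1])
E
python3 look.py a; python3 -c "
from rig import manip;print(manip.get_state())"
```

```text
scene {'vertical_fov': 44.85790296957815, 'cx': 286.7796009210411, 'cy': 218.57617052068306, 'eye': array([1.20444068, 0.19314841, 0.8631009 ]), 'attitude': array([0.5994173 , 0.23162368, 0.26817994, 0.7177248 ])}
top {'vertical_fov': 49.474550052732646, 'cx': 277.18622456898134, 'cy': 200.19351521465384, 'eye': array([0.3384064 , 0.07382549, 1.09574   ]), 'attitude': array([ 0.70867691,  0.06187788, -0.06530213, -0.6997741 ])}
{'clock': 0.1, 'qpos': array([ 1.01600339e+00,  2.76550934e-01,  1.50599797e+00, -3.36489692e-05,
        1.36069352e+00, -1.21004039e-01]), 'qd': array([-0.0008002 , -0.00182266, -0.00411909,  0.00054784,  0.00142373,
        0.00092005]), 'effort': array([ 2.94493191e-03, -4.17698014e+01, -2.46405405e+01, -2.52596183e-04,
        5.88083363e-03,  2.06350158e-06]), 'position': array([0.24145144, 0.5213384 , 0.23051868]), 'ee_rot': array([ 0.59536181, -0.38095114,  0.59640344,  0.38042538]), 'contact_force': array([ 0.41846829,  0.49326471, -0.38550425]), 'moment': array([0.00508398, 0.02631866, 0.00266612]), 'width': 0.08528162753266086}
```

View pics/scene_a.png

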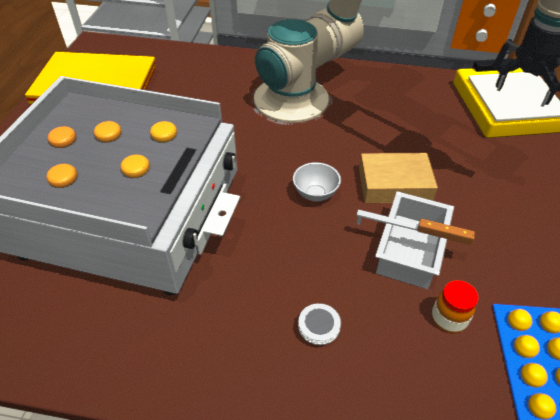

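View pics/top_a.png

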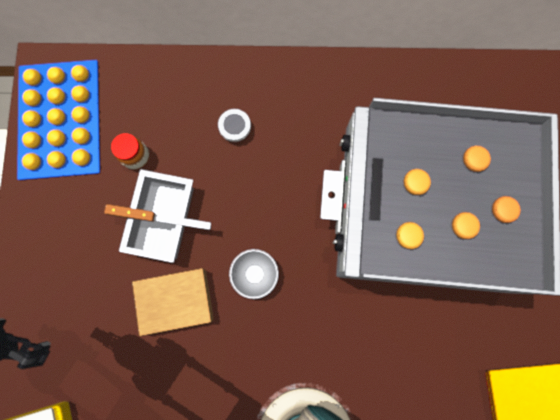

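The scene picture shows the hook's handle at about (447,231), its bar end at (360,215), and the drawer lip's hole at (222,212). In the top picture the handle is at (128,212), the bar end at (209,226), and the hole at (332,195). Bystanders in the top picture: bowl (254,274), jar (128,150), tins (235,125), box (173,302).

```bash
cat > geo.py <<'E'
import numpy as np, cv2
from scipy.spatial.transform import Rotation as R
def load(n,tag):
    d=dict(np.load(f"pics/{n}_{tag}.npz")); return d
def setup(d):
    f=210/np.tan(np.radians(float(d["vertical_fov"]))/2)
    w,x,y,z=d["attitude"]; return f,R.from_quat([x,y,z,w])
def ray(d,u,v):
    f,r=setup(d); u=np.asarray(u,float);v=np.asarray(v,float)
    c=np.stack([(u-d["cx"])/f,-(v-d["cy"])/f,-np.ones_like(u)],-1)
    return r.apply(c.reshape(-1,3)).reshape(c.shape)
def cloud(d):
    v,u=np.mgrid[0:420,0:560]; P=ray(d,u,v)*d["z_map"][...,None]+d["eye"]; P[d["z_map"]==0]=np.nan; return P
def onplane(d,u,v,z):
    r=ray(d,u,v); return d["eye"]+r*((z-d["eye"][2])/r[...,2])[...,None]
def proj(d,P):
    f,r=setup(d); c=r.inv().apply(np.atleast_2d(P)-d["eye"])
    return np.stack([d["cx"]+f*c[:,0]/-c[:,2], d["cy"]-f*c[:,1]/-c[:,2]],-1)
E
python3 - <<'E'
from geo import *
for n,pts in (("top",dict(handle=(128,212),bar=(205,225),tip=(209,226),hole=(332,195),bowl=(254,274),jar=(126,146),tins=(235,125),box=(173,302),c1=(60,230),c2=(250,350),c3=(300,60))),("scene",dict(handle=(447,231),bar=(380,218),hole=(222,212),c1=(300,260),bowl=(316,190)))):
    d=load(n,"a");P=cloud(d)
    for k,(u,v) in pts.items(): print(n,k,P[v,u].round(4), onplane(d,u,v,0.089).round(4) if k=="hole" else "")
# lip, bar cloud
for n in ("top","scene"):
    d=load(n,"a");P=cloud(d)
    im=cv2.resize(d["color"],None,fx=1,fy=1)
d=load("top","a");im=d["color"]
a=cv2.resize(im[150:270,90:230],(700,600),interpolation=cv2.INTER_CUBIC);b=cv2.resize(im[120:260,300:400],(500,700),interpolation=cv2.INTER_CUBIC)
cv2.imwrite("pics/crop1.png",a);cv2.imwrite("pics/crop2.png",cv2.resize(b,(428,600)))
E
```

```text
top handle [0.4911 0.4034 0.0859] 
top bar [0.466  0.2327 0.0698] 
top tip [0.464  0.2236 0.0689] 
top hole [ 0.5523 -0.0642  0.0018] [ 0.5353 -0.0532  0.089 ]
top bowl [ 0.3592  0.1226 -0.0004] 
top jar [0.6456 0.4203 0.0815] 
top tins [0.7169 0.175  0.0338] 
top box [0.2942 0.3004 0.0495] 
top c1 [ 0.4582  0.5924 -0.0013] 
top c2 [0.1862 0.1281 0.0002] 
top c3 [0.9071 0.0152 0.0011] 
scene handle [0.4996 0.4035 0.0861] 
scene bar [0.4761 0.2706 0.0718] 
scene hole [ 0.4609 -0.0787  0.0032] [ 0.5351 -0.0515  0.089 ]
scene c1 [0.5636 0.1177 0.004 ] 
scene bowl [0.3538 0.1227 0.0056]
```

View pics/crop1.png

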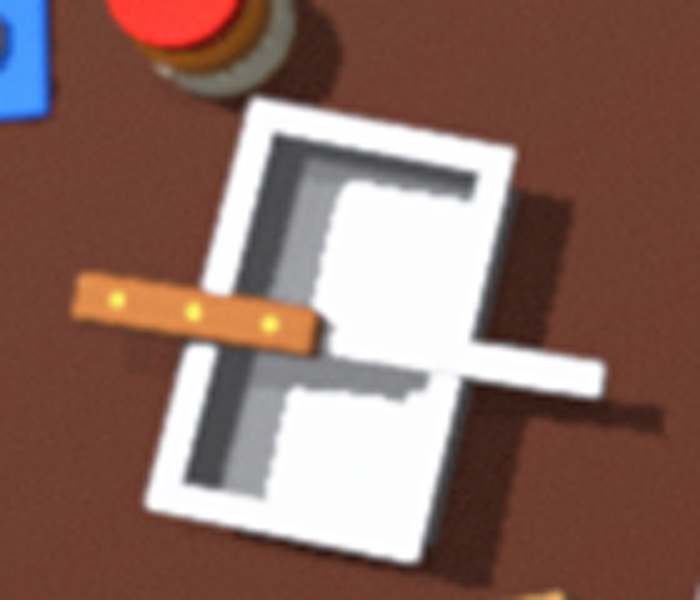

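View pics/crop2.png

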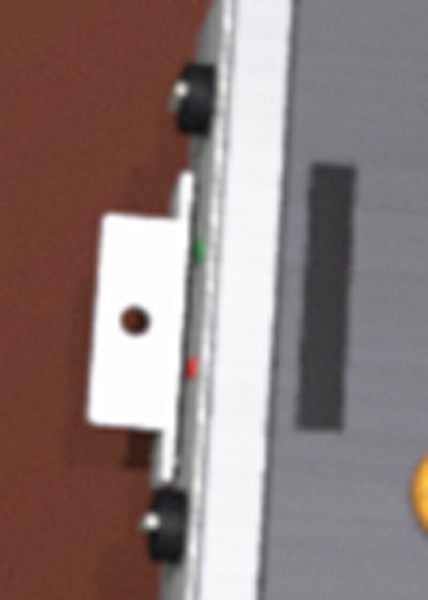

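```bash
cat > meas.py <<'E'
from geo import *
import sys
tag=sys.argv[1]
def box(P,c,rx,ry,z0,z1):
    m=(abs(P[...,0]-c[0])<rx)&(abs(P[...,1]-c[1])<ry)&(P[...,2]>z0)&(P[...,2]<z1); return m
def rect(name,Q):
    r=cv2.minAreaRect((Q[:,:2]*1000).astype(np.float32)); print(name,len(Q),"c",np.round(r[0],1),"size",np.round(r[1],1),"ang",round(r[2],2),"z",Q[:,2].mean().round(4))
for n in("top","scene"):
    d=load(n,tag);P=cloud(d);print(n)
    hsv=cv2.cvtColor(d["color"],cv2.COLOR_BGR2HSV)
    lip=box(P,(.535,-.05),.075,.09,.080,.094); rect("lip",P[lip])
    rim=box(P,(.465,.31),.14,.11,.058,.069); rect("rim",P[rim])
    top=box(P,(.49,.40),.05,.09,.083,.092)&(hsv[...,0]<25)&(hsv[...,1]>120); rect("handle",P[top])
    bar=box(P,(.467,.25),.03,.06,.0665,.075); rect("bar",P[bar])
    g=box(P,(.535,-.1),.3,.3,.168,.18); rect("gridtop",P[g])
    # hole center: dark pixels inside lip
    lm=lip.astype(np.uint8); 
    cs,h=cv2.findContours(lm,cv2.RETR_CCOMP,cv2.CHAIN_APPROX_NONE)
    for c,hh in zip(cs,h[0]):
        if hh[3]>=0 and len(c)>5:
            mm=cv2.moments(c); u,v=mm["m10"]/mm["m00"],mm["m01"]/mm["m00"]; print("hole",u.__round__(2),v.__round__(2),onplane(d,u,v,.089).round(4),mm["m00"])
E
python3 meas.py a
```

```text
top
lip 999 c [536.6 -56.3] size [ 48.4 149.9] ang 85.42 z 0.0883
rim 1475 c [483.4 318.8] size [197.9 192.4] ang 79.32 z 0.0647
handle 428 c [490.1 401.1] size [109.5  21.7] ang 81.66 z 0.0866
bar 254 c [474.2 266.3] size [48.6 85.3] ang 13.71 z 0.0695
gridtop 2397 c [ 520.5 -242.8] size [326.3 359.1] ang 85.46 z 0.1742
hole 341.0 218.5 [ 0.4821 -0.0728  0.089 ] 24.0
hole 342.0 203.0 [ 0.5173 -0.0755  0.089 ] 22.0
hole 331.24 194.91 [ 0.5354 -0.0515  0.089 ] 58.0
scene
lip 1071 c [536.1 -56.7] size [ 51.  146.6] ang 84.66 z 0.0896
rim 1418 c [485.  320.9] size [201.8 196.9] ang 79.36 z 0.0657
handle 506 c [492.7 402.1] size [108.1  27.8] ang 82.32 z 0.0875
bar 308 c [475.5 268.1] size [54.7 89.1] ang 16.95 z 0.0702
gridtop 2847 c [ 523.1 -232.2] size [306.9 362.1] ang 85.27 z 0.1751
hole 202.5 227.0 [ 0.5815 -0.0794  0.089 ] 4.0
hole 221.56 213.06 [ 0.5381 -0.0517  0.089 ] 45.0
```

```bash
cat > plan.py <<'E'
from geo import *
from rig import manip
def st():
    s=manip.get_state(); w,x,y,z=s["ee_rot"]; return s,np.array(s["position"]),R.from_quat([x,y,z,w])
def rows(target,h,zsign=1):
    """target TCP, h = hook x dir (2D) ; tool x down"""
    s,p,r=st(); h=np.array([h[0],h[1],0.]);h/=np.linalg.norm(h)
    x=np.array([0,0,-1.]); 
    z=np.cross(x,h); z*=np.sign(z@r.as_matrix()[:,2]); y=np.cross(z,x)
    T=R.from_matrix(np.stack([x,y,z],1))
    sh=r.inv().apply(np.array(target)-p)*100; rv=np.degrees((r.inv()*T).as_rotvec())
    print("pos",p.round(4),"shift cm",sh.round(2),"rot",rv.round(2),"y,z axes tgt",y.round(3),z.round(3))
def show():
    s,p,r=st(); print("t",s["clock"],"p",p.round(4),"F",np.round(s["contact_force"],2),"M",np.round(s["moment"],3),"w",round(s["width"],4),"q",np.round(s["qpos"],2)); print(r.as_matrix().round(3))
E
python3 - <<'E'
from plan import *
d=load("top","a")
c=onplane(d,np.array([140,193.4,174,119]),np.array([169.4,179.6,262.6,251.6]),.065)
print(c.round(4),c.mean(0)); 
for i in range(4): print(np.linalg.norm(c[i]-c[i-1]).round(4))
h=np.array([-.145,-.989]);O=np.array([.4833,.352])
print("O rel pan along h", (O-c.mean(0)[:2])@h)
show(); g=O-.048*h; print(g); rows([*g,.16],h)
E
```

```text
[[0.5946 0.3895 0.065 ]
 [0.572  0.2645 0.065 ]
 [0.381  0.2993 0.065 ]
 [0.404  0.4241 0.065 ]] [0.48789916 0.3443536  0.065     ]
0.1937
0.127
0.1942
0.1268
O rel pan along h -0.006895406657876954
t 0.1 p [0.2415 0.5213 0.2305] F [ 0.42  0.49 -0.39] M [0.005 0.026 0.003] w 0.0853 q [ 1.02  0.28  1.51 -0.    1.36 -0.12]
[[-0.001 -0.907  0.42 ]
 [-0.001  0.42   0.907]
 [-1.     0.    -0.002]]
[0.49026  0.399472]
pos [0.2415 0.5213 0.2305] shift cm [  7.05 -27.7   -0.59] rot [ 7.349e+01 -9.000e-02  5.000e-02] y,z axes tgt [0.145 0.989 0.   ] [ 0.989 -0.145 -0.   ]
```

```bash
python3 - <<'E'
from plan import *
rows([.4855,.3668,.15],[-.145,-.989])
E
```

```text
pos [0.2415 0.5213 0.2305] shift cm [  8.05 -28.64  -3.75] rot [ 7.349e+01 -9.000e-02  5.000e-02] y,z axes tgt [0.145 0.989 0.   ] [ 0.989 -0.145 -0.   ]
```

```bash
python3 -m crank '[[1,-6,-0.8,10,0,0,8.5],[2.5,-12,-1.6,20,0,0,8.5],[4,-18,-2.4,30,0,0,8.5],[6,-24,-3,40,0,0,8.5],[8,-28.6,-3.75,50,0,0,8.5]]' 100; python3 - <<'E'
from plan import *
show();rows([.4855,.3668,.15],[-.145,-.989])
E
```

```text
clock: 0.72
position: [0.4874, 0.3661, 0.1504]
ee_rot: [0.701, -0.091, 0.701, 0.091]
contact_force: [0.4, -1.2, 0.2]
width: 0.0851
t 0.725 p [0.4874 0.3661 0.1504] F [ 0.43 -1.23  0.22] M [0.034 0.007 0.011] w 0.0851 q [ 0.53  0.38  1.56 -0.    1.21  0.27]
[[ 0.    -0.255  0.967]
 [ 0.     0.967  0.255]
 [-1.     0.     0.   ]]
pos [0.4874 0.3661 0.1504] shift cm [ 0.04  0.12 -0.17] rot [ 2.31e+01  2.00e-02 -1.00e-02] y,z axes tgt [0.145 0.989 0.   ] [ 0.989 -0.145 -0.   ]
```

```bash
python3 -m crank '[[0,0.1,-0.1,10,0,0,8.5],[0,0.1,-0.1,20,0,0,8.5],[0,0.1,-0.1,23.1,0,0,8.5],[1,0.1,-0.1,23.1,0,0,8.5]]'; python3 - <<'E'
from plan import *
rows([.4855,.3668,.055],[-.145,-.989])
E
python3 look.py b >/dev/null
```

```text
clock: 1.23
position: [0.4846, 0.3684, 0.1413]
ee_rot: [0.706, 0.049, 0.705, -0.049]
contact_force: [-0.1, 0.2, -0.3]
width: 0.0849
pos [0.4846 0.3684 0.1413] shift cm [ 8.63 -0.15  0.1 ] rot [ 0.42  0.05 -0.04] y,z axes tgt [0.145 0.989 0.   ] [ 0.989 -0.145 -0.   ]
```

View pics/scene_b.png

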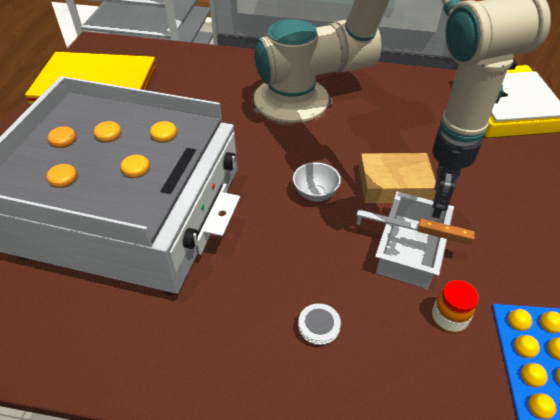

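View pics/top_b.png

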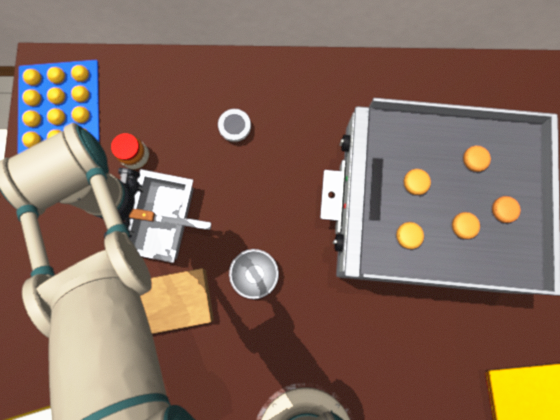

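```bash
python3 - <<'E'
from plan import *
for n in("scene","top"):
    d=load(n,"b")
    print(n,proj(d,[[.527,.362,.154],[.443,.375,.154],[.4846,.3684,.1413]]).round(0).tolist())
d=load("scene","b"); cv2.imwrite("pics/crop_b.png",cv2.resize(d["color"][120:290,340:510],(600,600),interpolation=cv2.INTER_CUBIC))
E
```

```text
scene [[434.0, 216.0], [440.0, 185.0], [435.0, 204.0]]
top [[139.0, 190.0], [130.0, 230.0], [136.0, 211.0]]
```

View pics/crop_b.png

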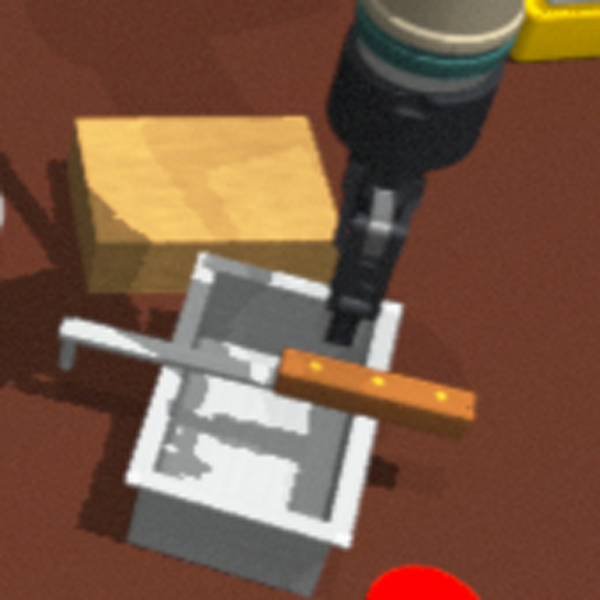

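The picture matches the geometry: the near fingertip, at (436,216), projects where it should (434,216). I'll descend now and grip.

```bash
python3 -m crank '[[3,-0.1,0.1,0.4,0,0,8.5],[6,-0.1,0.1,0.4,0,0,8.5],[7.6,-0.1,0.1,0.4,0,0,8.5],[8.6,-0.1,0.1,0.4,0,0,8.5],[8.6,-0.1,0.1,0.4,0,0,8.5]]'; python3 -m crank '[[0,0,0,0,0,0,3],[0,0,0,0,0,0,1.5],[0,0,0,0,0,0,1.0],[0,0,0,0,0,0,1.0],[0,0,0,0,0,0,1.0]]' 110; python3 - <<'E'
from plan import *
show()
E
```

```text
clock: 1.95
position: [0.485, 0.3671, 0.055]
ee_rot: [0.705, 0.051, 0.705, -0.052]
contact_force: [-0.1, 0.7, 1.0]
width: 0.0849
clock: 2.58
position: [0.4856, 0.3673, 0.0561]
ee_rot: [0.706, 0.052, 0.705, -0.051]
contact_force: [-0.2, -0.9, 4.9]
width: 0.0205
t 2.575 p [0.4856 0.3673 0.0561] F [-0.16 -0.92  4.92] M [-0.048  0.038  0.045] w 0.0205 q [ 0.53  0.47  1.68 -0.    1.    0.68]
[[ 0.001  0.145  0.989]
 [ 0.001  0.989 -0.145]
 [-1.     0.001  0.001]]
```

```bash
python3 -m crank '[[-1,0,0,0,0,0,1],[-4,0,0,0,0,0,1],[-8,0,0,0,0,0,1],[-10,0,0,0,0,0,1],[-10,0,0,0,0,0,1]]'; python3 look.py c >/dev/null;python3 - <<'E'
from plan import *
show()
d=load("scene","c"); cv2.imwrite("pics/crop_c.png",cv2.resize(d["color"][90:260,320:490],(600,600),interpolation=cv2.INTER_CUBIC))
E
```

```text
clock: 3.2
position: [0.4858, 0.3676, 0.1569]
ee_rot: [0.706, 0.052, 0.704, -0.051]
contact_force: [0.3, 0.7, -2.8]
width: 0.0205
t 3.3 p [0.4843 0.3667 0.1543] F [-1.09  0.41 -3.39] M [ 0.036  0.048 -0.054] w 0.0208 q [0.53 0.38 1.55 0.   1.22 0.68]
[[-0.002  0.145  0.989]
 [-0.001  0.989 -0.145]
 [-1.    -0.001 -0.002]]
```

View pics/crop_c.png

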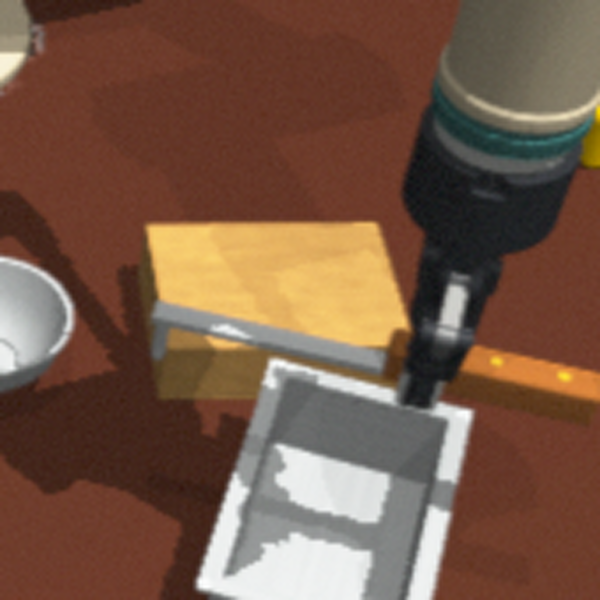

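View pics/top_c.png

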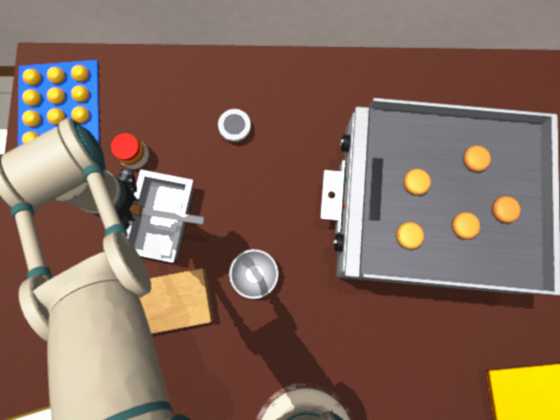

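```bash
cat > hook.py <<'E'
from plan import *
import sys
# fit bar in the clouds, near expected: arg tag, expected TCP from state, h
def fit(tag,h,dz=.0116):
    s,p,r=st(); h=np.array([h[0],h[1],0]);h/=np.linalg.norm(h); n=np.array([-h[1],h[0],0])
    zb=p[2]+.009+.005
    for nme in("top","scene"):
        d=load(nme,tag);P=cloud(d); q=P-p; a=q@h;b=q@n;z=P[...,2]-zb
        m=(a>.035)&(a<.155)&(abs(b)<.02)&(abs(z)<.014); a,b,z=a[m],b[m],z[m]
        if m.sum()<20: print(nme,"few",m.sum());continue
        k=np.polyfit(a,b,1); 
        print(nme,m.sum(),"end a",np.percentile(a,98).round(4),"lateral at tip(.141)",np.polyval(k,.141).round(4),"yaw err deg",np.degrees(k[0]).round(2),"z fit at .04,.14",np.polyval(np.polyfit(a,z,1),[.04,.14]).round(4))
        t=p+h*.141; t[2]=p[2]-.023; print("  expected tip px",proj(d,t).round(1))
    print("tip exp",t.round(4))
if __name__=="__main__": fit(sys.argv[1],[float(sys.argv[2]),float(sys.argv[3])])
E
python3 hook.py c -.145 -.989
```

```text
top 382 end a 0.1448 lateral at tip(.141) -0.0005 yaw err deg 0.18 z fit at .04,.14 [0.0004 0.0002]
  expected tip px [[203.2 222.4]]
scene 408 end a 0.1433 lateral at tip(.141) 0.0042 yaw err deg 0.18 z fit at .04,.14 [0.0031 0.0013]
  expected tip px [[363.1 191.1]]
tip exp [0.4639 0.2272 0.1313]
```

```bash
python3 - <<'E'
from plan import *
rows([.5476,.0881,.140],[-.079,-.997])
E
```

```text
pos [0.4843 0.3667 0.1543] shift cm [  1.45 -26.64  10.31] rot [-3.83 -0.09  0.06] y,z axes tgt [0.079 0.997 0.   ] [ 0.997 -0.079 -0.   ]
```

```bash
python3 -m crank '[[0,-4,1.5,-1,0,0,1],[0,-9,3.5,-2,0,0,1],[0,-14,5.5,-3,0,0,1],[0,-18,7,-3.8,0,0,1],[0,-21,8.1,-3.8,0,0,1]]'; python3 -c "
from plan import *
show();rows([.5476,.0881,.140],[-.079,-.997])"
```

```text
clock: 3.92
position: [0.5337, 0.1455, 0.1534]
ee_rot: [0.705, 0.028, 0.708, -0.029]
contact_force: [-0.2, 0.1, -3.9]
width: 0.0205
t 3.925 p [0.5337 0.1455 0.1534] F [-0.16  0.1  -3.88] M [ 0.103 -0.019 -0.   ] w 0.0205 q [ 0.14  0.3   1.67 -0.    1.17  0.22]
[[-0.004  0.081  0.997]
 [-0.001  0.997 -0.081]
 [-1.    -0.001 -0.004]]
pos [0.5337 0.1455 0.1534] shift cm [ 1.34 -5.61  1.85] rot [-0.09 -0.21  0.06] y,z axes tgt [0.079 0.997 0.   ] [ 0.997 -0.079 -0.   ]
```

```bash
python3 -m crank '[[0.5,-2,0.7,0,0,0,1],[1,-4,1.4,0,0,0,1],[1.3,-5,1.7,0,0,0,1],[1.3,-5.6,1.85,0,0,0,1],[1.3,-5.6,1.85,0,0,0,1]]'; python3 look.py d >/dev/null; python3 hook.py d -.079 -.997;python3 - <<'E'
from plan import *
show()
d=load("scene","d"); cv2.imwrite("pics/crop_d.png",cv2.resize(d["color"][150:250,180:300],(720,600),interpolation=cv2.INTER_CUBIC))
d=load("top","d"); cv2.imwrite("pics/crop_dt.png",cv2.resize(d["color"][150:240,270:378],(720,600),interpolation=cv2.INTER_CUBIC))
E
```

```text
clock: 4.55
position: [0.5485, 0.0904, 0.142]
ee_rot: [0.706, 0.028, 0.707, -0.028]
contact_force: [-0.1, -0.2, -2.2]
width: 0.0205
top 265 end a 0.1452 lateral at tip(.141) -0.0008 yaw err deg 0.38 z fit at .04,.14 [-0.001  -0.0013]
  expected tip px [[332.1 191.3]]
scene 410 end a 0.1451 lateral at tip(.141) 0.0023 yaw err deg 0.03 z fit at .04,.14 [ 0.0003 -0.001 ]
  expected tip px [[221.3 202.8]]
tip exp [ 0.5374 -0.0496  0.1194]
t 4.65 p [0.5486 0.0909 0.1424] F [-0.32 -0.9  -2.43] M [ 0.11  -0.015 -0.031] w 0.0203 q [0.04 0.31 1.69 0.   1.14 0.12]
[[ 0.     0.079  0.997]
 [ 0.001  0.997 -0.079]
 [-1.     0.001  0.   ]]
```

View pics/crop_d.png

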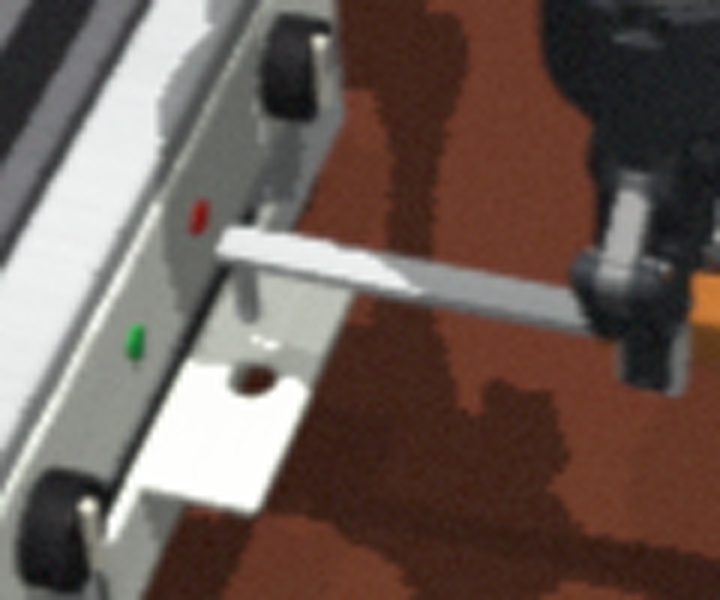

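View pics/crop_dt.png

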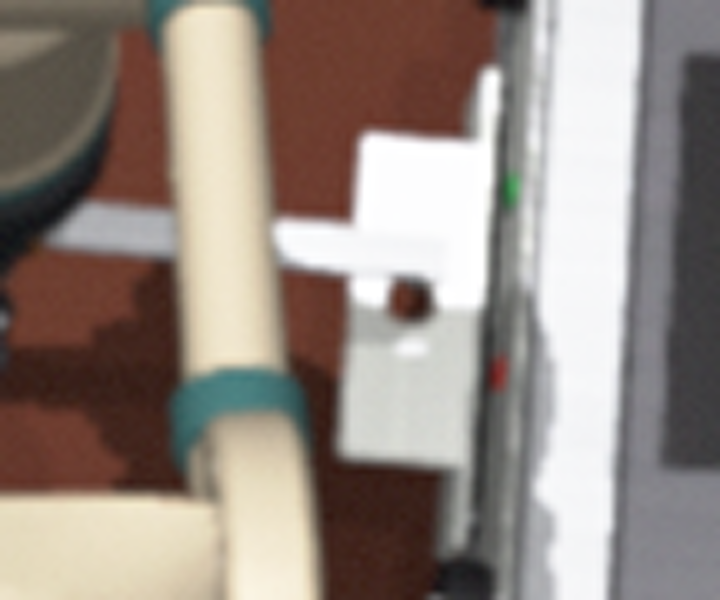

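```bash
python3 -c "
from plan import *
rows([.5471,.0880,.117],[-.079,-.997])
d=load('scene','d');print(proj(d,[[.5374,-.0487,.1194],[.536,-.0515,.089]]))"
```

```text
pos [0.5486 0.0909 0.1424] shift cm [ 2.54 -0.3  -0.12] rot [-0.    0.   -0.03] y,z axes tgt [0.079 0.997 0.   ] [ 0.997 -0.079 -0.   ]
[[221.79227313 202.83096281]
 [221.89767596 212.32771304]]
```

```bash
python3 -m crank '[[0.8,-0.3,-0.12,0,0,0,1],[1.6,-0.3,-0.12,0,0,0,1],[2.4,-0.3,-0.12,0,0,0,1],[2.4,-0.3,-0.12,0,0,0,1],[2.4,-0.3,-0.12,0,0,0,1]]'; python3 look.py e >/dev/null; python3 hook.py e -.079 -.997;python3 - <<'E'
from plan import *
show();rows([.5471,.0880,.117],[-.079,-.997])
d=load("scene","e"); cv2.imwrite("pics/crop_e.png",cv2.resize(d["color"][180:230,190:250],(720,600),interpolation=cv2.INTER_CUBIC))
E
```

```text
clock: 5.28
position: [0.5474, 0.0874, 0.1183]
ee_rot: [0.707, 0.028, 0.706, -0.028]
contact_force: [0.2, 0.4, -2.4]
width: 0.0208
top 253 end a 0.1459 lateral at tip(.141) -0.001 yaw err deg 0.16 z fit at .04,.14 [-0.0012 -0.0008]
  expected tip px [[332.3 193.9]]
scene 390 end a 0.1441 lateral at tip(.141) 0.0024 yaw err deg 0.39 z fit at .04,.14 [ 0.0002 -0.0003]
  expected tip px [[220.8 210.2]]
tip exp [ 0.5364 -0.0532  0.0956]
t 5.375 p [0.5476 0.0874 0.1186] F [ 0.45  1.   -1.79] M [ 0.064 -0.002 -0.004] w 0.0202 q [0.03 0.33 1.72 0.   1.09 0.11]
[[ 0.001  0.079  0.997]
 [ 0.     0.997 -0.079]
 [-1.     0.     0.001]]
pos [0.5476 0.0874 0.1186] shift cm [ 0.16  0.06 -0.05] rot [-0.02  0.04 -0.01] y,z axes tgt [0.079 0.997 0.   ] [ 0.997 -0.079 -0.   ]
```

View pics/crop_e.png

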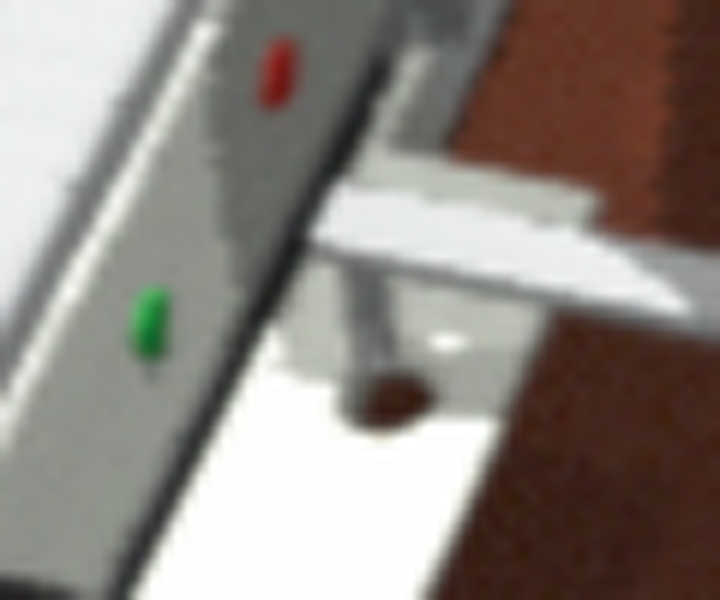

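The scene crop shows the pin's end at about (221.3,211.2), with the hole at (222.3,213.4). Once lowered the pin would sit about 1 px (2 mm) too far in, so I'll ease it outward as I lower it.

```bash
python3 -m crank '[[0,0.2,-0.05,0,0,0,1],[0.4,0.2,-0.05,0,0,0,1],[0.7,0.2,-0.05,0,0,0,1],[0.9,0.2,-0.05,0,0,0,1],[1.1,0.2,-0.05,0,0,0,1]]'; python3 look.py f >/dev/null; python3 - <<'E'
from plan import *
show()
d=load("scene","f"); cv2.imwrite("pics/crop_f.png",cv2.resize(d["color"][180:230,190:250],(720,600),interpolation=cv2.INTER_CUBIC))
E
```

```text
clock: 6.0
position: [0.5469, 0.0894, 0.1071]
ee_rot: [0.707, 0.028, 0.707, -0.028]
contact_force: [-1.2, -0.2, -2.6]
width: 0.0206
t 6.1 p [0.5468 0.0894 0.107 ] F [ 0.34  0.39 -1.39] M [ 0.004 -0.055  0.045] w 0.0208 q [0.04 0.34 1.74 0.   1.06 0.12]
[[-0.     0.079  0.997]
 [ 0.     0.997 -0.079]
 [-1.     0.    -0.   ]]
```

View pics/crop_f.png

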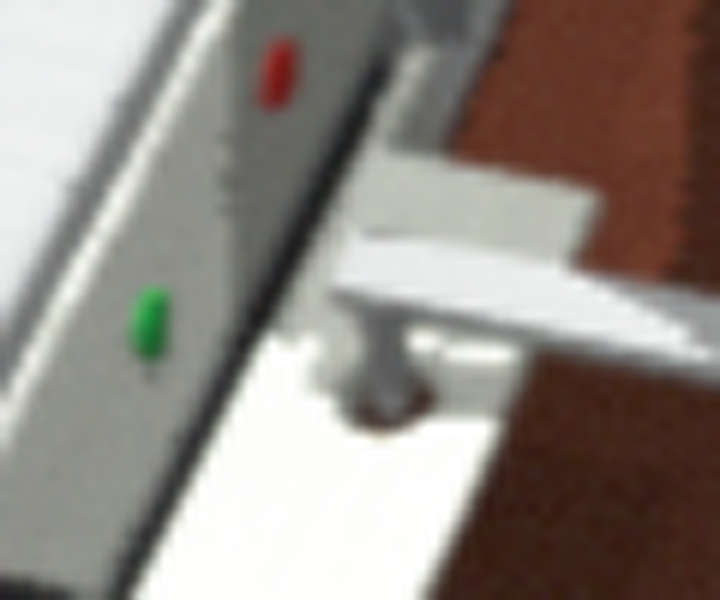

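The pin's end, at (223,214), is inside the hole with no contact force, so I'll go on down.

```bash
python3 -m crank '[[0.4,0,0,0,0,0,1],[0.8,0,0,0,0,0,1],[1.3,0,0,0,0,0,1],[1.3,0,0,0,0,0,1]]' 120; python3 look.py g >/dev/null; python3 - <<'E'
from plan import *
show()
d=load("scene","g"); cv2.imwrite("pics/crop_g.png",cv2.resize(d["color"][180:230,190:250],(720,600),interpolation=cv2.INTER_CUBIC))
E
```

```text
clock: 6.6
position: [0.5464, 0.0894, 0.0937]
ee_rot: [0.706, 0.028, 0.707, -0.028]
contact_force: [0.4, 0.3, -3.7]
width: 0.0203
t 6.7 p [0.547  0.0894 0.0942] F [-0.06  0.18 -2.83] M [ 0.121  0.013 -0.023] w 0.0206 q [0.04 0.36 1.75 0.   1.03 0.12]
[[-0.     0.079  0.997]
 [ 0.     0.997 -0.079]
 [-1.     0.    -0.   ]]
```

View pics/crop_g.png

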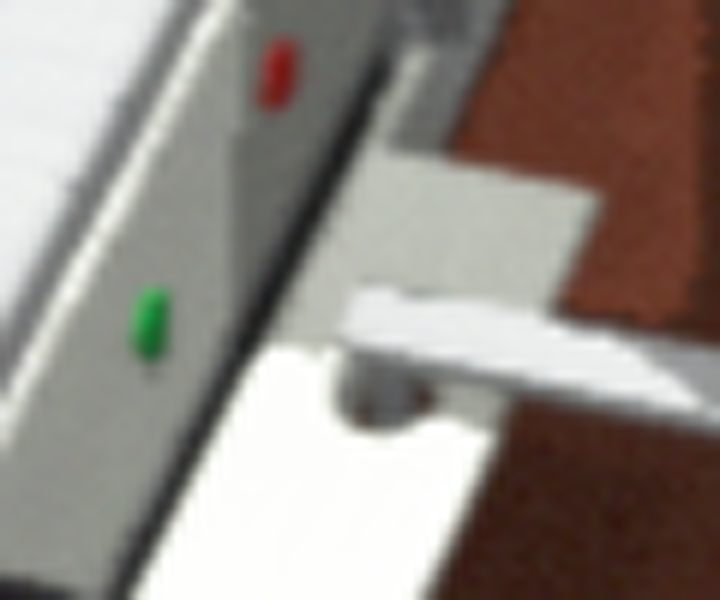

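```bash
python3 -m crank '[[0,0.15,0,0,0,0,1],[0,0.3,0,0,0,0,1],[0,0.45,0,0,0,0,1],[0,0.6,0,0,0,0,1],[0,0.75,0,0,0,0,1]]'; python3 -m crank '[[0,0.15,0,0,0,0,1],[0,0.3,0,0,0,0,1],[0,0.45,0,0,0,0,1],[0,0.6,0,0,0,0,1],[0,0.75,0,0,0,0,1]]'; python3 -m crank '[[0,0.2,0,0,0,0,1],[0,0.4,0,0,0,0,1],[0,0.6,0,0,0,0,1],[0,0.8,0,0,0,0,1],[0,1,0,0,0,0,1]]'; python3 look.py h >/dev/null; python3 - <<'E'
from plan import *
show()
d=load("scene","h"); cv2.imwrite("pics/crop_h.png",cv2.resize(d["color"][170:250,190:290],(720,576),interpolation=cv2.INTER_CUBIC))
E
```

```text
clock: 7.32
position: [0.5474, 0.0956, 0.0941]
ee_rot: [0.706, 0.027, 0.707, -0.029]
contact_force: [-0.2, -5.6, -3.0]
width: 0.0204
clock: 7.95
position: [0.548, 0.103, 0.0941]
ee_rot: [0.706, 0.027, 0.707, -0.029]
contact_force: [0.0, -4.8, -3.5]
width: 0.0204
clock: 8.57
position: [0.5488, 0.1129, 0.0941]
ee_rot: [0.706, 0.027, 0.707, -0.029]
contact_force: [0.3, -4.2, -4.6]
width: 0.0205
t 8.675 p [0.5488 0.1133 0.0941] F [-0.37 -4.94 -1.58] M [-0.744 -0.032  0.024] w 0.0204 q [ 0.08  0.36  1.74 -0.    1.04  0.16]
[[-0.     0.079  0.997]
 [-0.002  0.997 -0.079]
 [-1.    -0.002 -0.   ]]
```

View pics/crop_h.png

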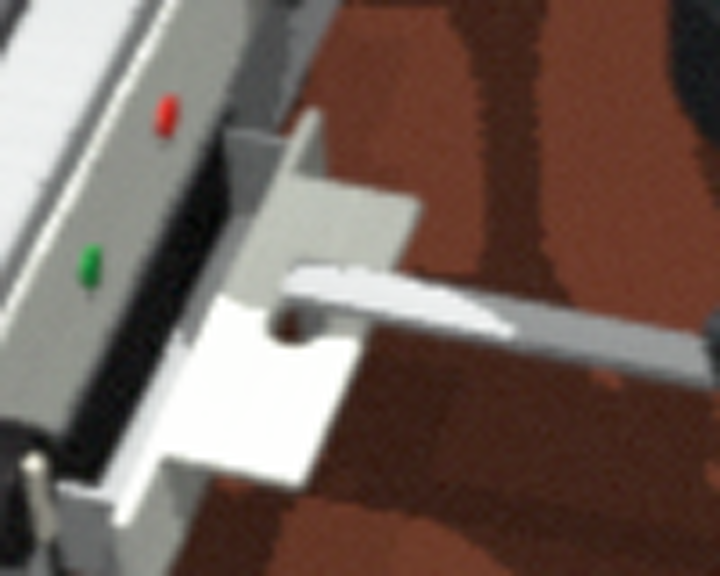

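The drawer is following at about 5 N, with the pin seated in the hole at (231,215). I'll go on, watching the force.

```bash
python3 -m crank '[[0,0.25,0,0,0,0,1],[0,0.5,0,0,0,0,1],[0,0.75,0,0,0,0,1],[0,1,0,0,0,0,1],[0,1.25,0,0,0,0,1]]'; python3 -m crank '[[0,0.25,0,0,0,0,1],[0,0.5,0,0,0,0,1],[0,0.75,0,0,0,0,1],[0,1,0,0,0,0,1],[0,1.25,0,0,0,0,1]]'; python3 -m crank '[[0,0.25,0,0,0,0,1],[0,0.5,0,0,0,0,1],[0,0.75,0,0,0,0,1],[0,1,0,0,0,0,1],[0,1.25,0,0,0,0,1]]'
```

```text
clock: 9.3
position: [0.5498, 0.1258, 0.0942]
ee_rot: [0.706, 0.027, 0.707, -0.029]
contact_force: [0.5, -5.2, -3.5]
width: 0.0202
clock: 9.93
position: [0.5508, 0.1382, 0.0942]
ee_rot: [0.706, 0.027, 0.707, -0.029]
contact_force: [0.7, -6.3, -3.9]
width: 0.0206
clock: 10.55
position: [0.5517, 0.1507, 0.0941]
ee_rot: [0.706, 0.027, 0.707, -0.029]
contact_force: [0.5, -6.3, -3.0]
width: 0.0202
```

```bash
cat > ok.py <<'E'
from rig import manip; import sys
s=manip.get_state(); f=float(-s["contact_force"][1]); print(round(s["clock"],2),"y",round(float(s["position"][1]),4),"pull",round(f,1)); sys.exit(f>8.5)
E
python3 -m crank '[[0,0.2,0,0,0,0,1],[0,0.4,0,0,0,0,1],[0,0.6,0,0,0,0,1],[0,0.8,0,0,0,0,1],[0,0.9,0,0,0,0,1]]' >/dev/null && python3 ok.py && 
python3 -m crank '[[0,0.1,0,0,0,0,1],[0,0.2,0,0,0,0,1]]' >/dev/null && python3 ok.py && 
python3 -m crank '[[0,0.1,0,0,0,0,1],[0,0.2,0,0,0,0,1]]' >/dev/null && python3 ok.py && 
python3 -m crank '[[0,0.1,0,0,0,0,1],[0,0.2,0,0,0,0,1]]' >/dev/null && python3 ok.py && 
python3 -m crank '[[0,0.1,0,0,0,0,1],[0,0.2,0,0,0,0,1]]' >/dev/null && python3 ok.py && 
python3 -m crank '[[0,0.1,0,0,0,0,1],[0,0.2,0,0,0,0,1]]' >/dev/null && python3 ok.py
```

```text
11.18 y 0.1598 pull 6.4
11.43 y 0.1617 pull 4.8
11.68 y 0.1637 pull 4.8
11.93 y 0.1657 pull 5.1
12.18 y 0.1677 pull 5.1
12.43 y 0.1697 pull 5.8
```

```bash
python3 ok.py && 
python3 -m crank '[[0,0.1,0,0,0,0,1],[0,0.2,0,0,0,0,1]]' >/dev/null && python3 ok.py && 
python3 -m crank '[[0,0.1,0,0,0,0,1],[0,0.2,0,0,0,0,1]]' >/dev/null && python3 ok.py && 
python3 -m crank '[[0,0.1,0,0,0,0,1],[0,0.2,0,0,0,0,1]]' >/dev/null && python3 ok.py && 
python3 -m crank '[[0,0.1,0,0,0,0,1],[0,0.2,0,0,0,0,1]]' >/dev/null && python3 ok.py && 
python3 -m crank '[[0,0.1,0,0,0,0,1],[0,0.2,0,0,0,0,1]]' >/dev/null && python3 ok.py && 
python3 -m crank '[[0,0.1,0,0,0,0,1],[0,0.2,0,0,0,0,1]]' >/dev/null && python3 ok.py && 
python3 -m crank '[[0,0.1,0,0,0,0,1],[0,0.2,0,0,0,0,1]]' >/dev/null && python3 ok.py && 
python3 -m crank '[[0,0.1,0,0,0,0,1],[0,0.2,0,0,0,0,1]]' >/dev/null && python3 ok.py
```

```text
12.43 y 0.1697 pull 5.8
12.68 y 0.1717 pull 5.4
12.93 y 0.1736 pull 5.5
13.18 y 0.1756 pull 6.2
13.43 y 0.1776 pull 5.9
13.68 y 0.1786 pull 8.4
13.93 y 0.1794 pull 12.2
```

The force has risen from 5.5 to 12 N while the motion stalls, so that looks like the stop. I'll hold to see whether it is firm.

```bash
python3 -m crank '[[0,0,0,0,0,0,1],[0,0,0,0,0,0,1]]'>/dev/null; python3 ok.py;  python3 -m crank '[[0,0.05,0,0,0,0,1],[0,0.1,0,0,0,0,1],[0,0.1,0,0,0,0,1]]'>/dev/null; python3 ok.py; python3 -m crank '[[0,0,0,0,0,0,1],[0,0,0,0,0,0,1]]'>/dev/null; python3 ok.py; python3 look.py i >/dev/null; python3 - <<'E'
from plan import *
show()
d=load("scene","i"); cv2.imwrite("pics/crop_i.png",cv2.resize(d["color"][170:270,180:305],(720,576),interpolation=cv2.INTER_CUBIC))
E
```

```text
14.18 y 0.1794 pull 10.6
14.55 y 0.1797 pull 12.9
14.8 y 0.1797 pull 11.6
t 14.9 p [0.5537 0.1797 0.0935] F [  0.28 -11.88  -4.54] M [-1.841 -0.06   0.191] w 0.0204 q [ 0.2   0.4   1.69 -0.01  1.06  0.28]
[[-0.002  0.077  0.997]
 [-0.007  0.997 -0.077]
 [-1.    -0.007 -0.002]]
```

View pics/crop_i.png

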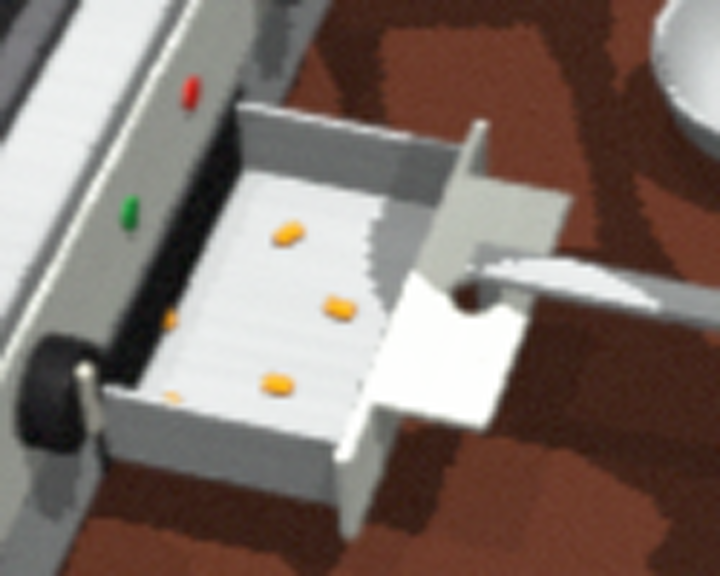

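```bash
python3 -m crank '[[0,0.1,0,0,0,0,1],[0,0.15,0,0,0,0,1],[0,0.15,0,0,0,0,1],[0,0.15,0,0,0,0,1]]'>/dev/null; python3 ok.py; python3 - <<'E'
from plan import *
# drawer opening from depth: griddle front plane top edge vs lip hole
for n in("scene","top"):
    d=load(n,"i");P=cloud(d); g=np.array([.079,.997,0])
    m=(P[...,2]>.10)&(P[...,2]<.12)&(P[...,0]>.45)&(P[...,0]<.6)&(P[...,1]<-.03)&(P[...,1]>-.14)
    if m.sum()>5: print(n,"front plane",np.median(P[m]@g).round(4),m.sum())
    m=(P[...,2]>.083)&(P[...,2]<.094)&(P[...,0]>.48)&(P[...,0]<.62)&(P[...,1]<.09)&(P[...,1]>-.02)
    print(n,"lip outer",np.percentile(P[m]@g,[1,99]).round(4),m.sum())
E
```

```text
15.4 y 0.1802 pull 14.9
scene front plane -0.0365 220
scene lip outer [0.0358 0.0962] 866
top front plane -0.0363 72
top lip outer [0.0519 0.0957] 872
```

Firm: the pull now reads 14.9 N, against about 5.5 N when sliding, with only 0.5 mm more travel. Depth puts the hole about 113 mm out from the front, so the drawer is about 88 mm out, within the stop's range. I'll ease off and lift out.

```bash
python3 -m crank '[[0,-0.1,0,0,0,0,1],[0,-0.2,0,0,0,0,1],[0,-0.35,0,0,0,0,1],[0,-0.35,0,0,0,0,1]]'>/dev/null; python3 ok.py; python3 -m crank '[[0,-0.1,0,0,0,0,1],[0,-0.2,0,0,0,0,1],[0,-0.2,0,0,0,0,1]]'; python3 ok.py; python3 -c "
from plan import *
show()"
```

```text
15.9 y 0.1799 pull 6.7
clock: 16.27
position: [0.554, 0.1794, 0.0943]
ee_rot: [0.707, 0.028, 0.707, -0.028]
contact_force: [0.5, -4.7, -3.3]
width: 0.0206
16.27 y 0.1794 pull 4.7
t 16.275 p [0.554  0.1794 0.0943] F [ 0.51 -4.71 -3.27] M [-0.653 -0.027  0.068] w 0.0206 q [ 0.19  0.39  1.69 -0.    1.06  0.27]
[[-0.     0.079  0.997]
 [-0.     0.997 -0.079]
 [-1.    -0.    -0.   ]]
```

```bash
python3 -m crank '[[0,-0.1,0,0,0,0,1],[0,-0.2,0,0,0,0,1],[0,-0.2,0,0,0,0,1]]'>/dev/null; python3 ok.py; python3 -m crank '[[0,-0.1,0,0,0,0,1],[0,-0.2,0,0,0,0,1],[0,-0.2,0,0,0,0,1]]' >/dev/null; python3 ok.py; python3 -c "
from plan import *
show()"
```

```text
16.65 y 0.1784 pull 0.3
17.02 y 0.1757 pull -0.1
t 17.025 p [0.5538 0.1757 0.0943] F [ 0.01  0.13 -2.56] M [ 0.057 -0.048  0.014] w 0.0203 q [0.19 0.39 1.69 0.   1.06 0.27]
[[ 0.     0.08   0.997]
 [ 0.     0.997 -0.08 ]
 [-1.     0.     0.   ]]
```

Free: the pin is about 3 mm off the hole's outer edge. I'll lift it straight up.

```bash
python3 -m crank '[[-0.6,-0.1,0,0,0,0,1],[-1.2,-0.1,0,0,0,0,1],[-2,-0.1,0,0,0,0,1],[-3,-0.1,0,0,0,0,1],[-4.5,-0.1,0,0,0,0,1]]'; python3 -m crank '[[-1.5,0,0,0,0,0,1],[-1.5,0,0,0,0,0,1]]'; python3 look.py j >/dev/null; python3 hook.py j -.079 -.997; python3 - <<'E'
from plan import *
d=load("scene","j"); cv2.imwrite("pics/crop_j.png",cv2.resize(d["color"][150:270,200:350],(720,576),interpolation=cv2.INTER_CUBIC))
h=np.array([-.145,-.989]);rows([.4855,.3673,.1543],h)
E
```

```text
clock: 17.65
position: [0.5535, 0.1746, 0.14]
ee_rot: [0.706, 0.028, 0.707, -0.028]
contact_force: [0.5, 0.1, -1.9]
width: 0.0201
clock: 17.9
position: [0.555, 0.1749, 0.1563]
ee_rot: [0.708, 0.028, 0.705, -0.028]
contact_force: [-0.9, 0.8, -3.5]
width: 0.0204
top 303 end a 0.145 lateral at tip(.141) -0.0006 yaw err deg -0.02 z fit at .04,.14 [-0.0001 -0.0002]
  expected tip px [[294.  187.4]]
scene 432 end a 0.1442 lateral at tip(.141) 0.0039 yaw err deg 0.07 z fit at .04,.14 [0.0025 0.0011]
  expected tip px [[261.6 206.1]]
tip exp [0.5425 0.0341 0.1315]
pos [0.5536 0.1747 0.1545] shift cm [ 0.02 18.66 -8.32] rot [ 3.78  0.01 -0.01] y,z axes tgt [0.145 0.989 0.   ] [ 0.989 -0.145 -0.   ]
```

View pics/crop_j.png

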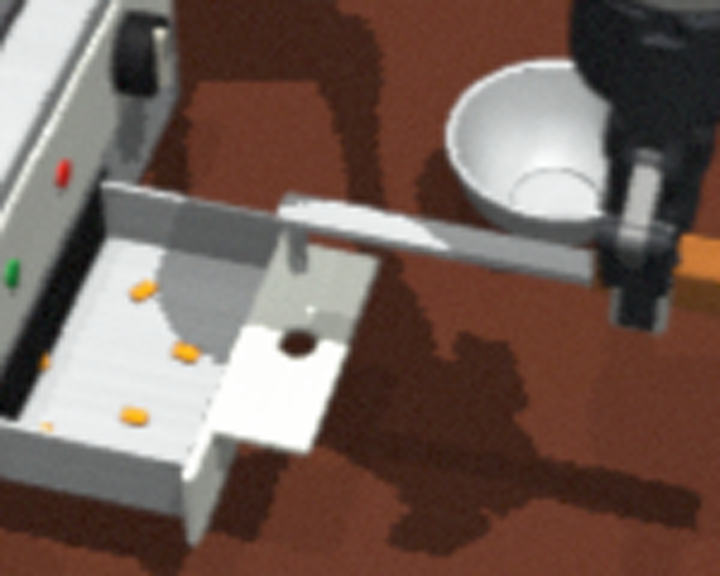

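The hook is clear and level, and the drawer stays open, with its hole at (262,221). Back to the pan.

```bash
python3 -m crank '[[0,4,-1.8,1,0,0,1],[0,9,-4,2,0,0,1],[0,14,-6.2,3,0,0,1],[0,17.5,-7.8,3.8,0,0,1],[0,18.7,-8.3,3.8,0,0,1]]'; python3 -m crank '[[0,0,0,0,0,0,1],[0,0,0,0,0,0,1]]'; python3 look.py k >/dev/null; python3 -c "
from plan import *
show();rows([.4855,.3673,.062],[-.145,-.989])"
```

```text
clock: 18.62
position: [0.4843, 0.3695, 0.1534]
ee_rot: [0.705, 0.05, 0.706, -0.051]
contact_force: [0.0, -0.1, -2.4]
width: 0.0205
clock: 18.88
position: [0.4862, 0.3663, 0.154]
ee_rot: [0.705, 0.051, 0.705, -0.052]
contact_force: [0.2, -0.1, -2.2]
width: 0.0206
t 18.975 p [0.4864 0.3663 0.1542] F [ 0.2  -0.1  -2.09] M [ 0.073 -0.041 -0.021] w 0.02 q [ 0.53  0.38  1.55 -0.    1.21  0.68]
[[-0.     0.147  0.989]
 [-0.001  0.989 -0.147]
 [-1.    -0.001  0.   ]]
pos [0.4864 0.3663 0.1542] shift cm [ 9.22  0.09 -0.1 ] rot [-0.11  0.    0.03] y,z axes tgt [0.145 0.989 0.   ] [ 0.989 -0.145 -0.   ]
```

View pics/scene_k.png

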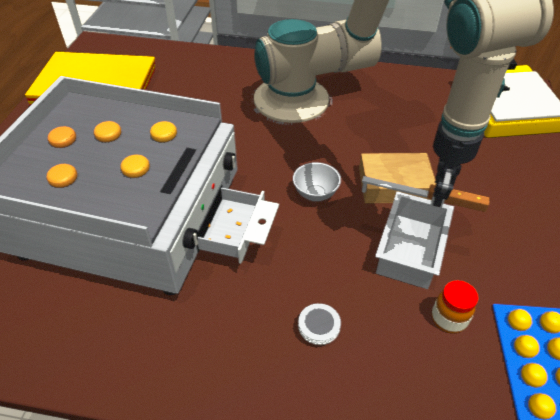

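The hook is over the pan with its pin outside, at (366,190), and the drawer stands open, with its hole at (262,221). I'll lower it to just above the rims, then ease it down.

```bash
python3 -m crank '[[3,0.1,-0.1,0,0,0,1],[6,0.1,-0.1,0,0,0,1],[8,0.1,-0.1,0,0,0,1],[9,0.1,-0.1,0,0,0,1],[9.2,0.1,-0.1,0,0,0,1]]'; python3 -m crank '[[0.2,0,0,0,0,0,1],[0.4,0,0,0,0,0,1],[0.5,0,0,0,0,0,1],[0.5,0,0,0,0,0,1]]'; python3 -c "
from plan import *
show()"
```

```text
clock: 19.6
position: [0.4853, 0.3682, 0.0621]
ee_rot: [0.705, 0.052, 0.705, -0.052]
contact_force: [0.1, 0.6, -2.4]
width: 0.0201
clock: 20.1
position: [0.485, 0.3689, 0.0575]
ee_rot: [0.705, 0.052, 0.705, -0.051]
contact_force: [0.8, 0.2, -3.1]
width: 0.0203
t 20.1 p [0.485  0.3689 0.0575] F [ 0.75  0.17 -3.14] M [ 0.106 -0.043 -0.019] w 0.0203 q [0.54 0.47 1.67 0.   1.   0.68]
[[ 0.     0.145  0.989]
 [ 0.     0.989 -0.145]
 [-1.     0.     0.   ]]
```

```bash
python3 -m crank '[[0.1,0,0,0,0,0,1],[0.15,0,0,0,0,0,1],[0.15,0,0,0,0,0,1]]'; python3 -c "
from plan import *
show()"
```

```text
clock: 20.48
position: [0.4851, 0.3689, 0.0562]
ee_rot: [0.705, 0.052, 0.705, -0.051]
contact_force: [-0.7, -0.6, -0.1]
width: 0.0201
t 20.475 p [0.4851 0.3689 0.0562] F [-0.67 -0.61 -0.09] M [0.047 0.107 0.001] w 0.0201 q [0.54 0.47 1.67 0.   1.   0.68]
[[ 0.     0.145  0.989]
 [ 0.     0.989 -0.145]
 [-1.     0.     0.   ]]
```

The weight is off (-0.1 N vertically), so the hook rests on the rims at the same height it was picked from. Release.

```bash
python3 -m crank '[[0,0,0,0,0,0,3],[0,0,0,0,0,0,5],[0,0,0,0,0,0,7],[0,0,0,0,0,0,7.5],[0,0,0,0,0,0,7.5]]' 20; python3 -m crank '[[-2,0,0,0,0,0,7.5],[-5,0,0,0,0,0,7.5],[-9,0,0,0,0,0,7.5],[-13,0,0,0,0,0,7.5],[-17,0,0,0,0,0,7.5]]'; python3 -m crank '[[0,3,0,0,0,0,7.5],[0,8,0,0,0,0,7.5],[0,10,0,0,0,0,7.5],[0,10,0,0,0,0,7.5]]'; python3 look.py l >/dev/null; python3 meas.py l
```

```text
clock: 21.1
position: [0.485, 0.3688, 0.0558]
ee_rot: [0.705, 0.052, 0.705, -0.051]
contact_force: [0.9, 0.4, 0.3]
width: 0.0749
clock: 21.72
position: [0.4848, 0.3687, 0.2271]
ee_rot: [0.705, 0.052, 0.705, -0.051]
contact_force: [0.9, 0.5, 0.4]
width: 0.0751
clock: 22.22
position: [0.4993, 0.4688, 0.2251]
ee_rot: [0.705, 0.051, 0.705, -0.051]
contact_force: [0.4, 0.0, 0.6]
width: 0.0752
top
lip 828 c [535.7 -23.2] size [125.6 148.4] ang 89.92 z 0.0877
rim 1446 c [482.5 314.9] size [187.3 192.3] ang 79.43 z 0.0648
handle 434 c [488.5 402.7] size [108.7  21.8] ang 81.87 z 0.0866
bar 246 c [472.3 267.6] size [51.4 82.6] ang 15.25 z 0.0698
gridtop 2397 c [ 520.6 -243.5] size [328.  359.4] ang 85.48 z 0.1742
scene
lip 1004 c [535.6 -22.4] size [125.1 148.9] ang 89.66 z 0.0885
rim 1395 c [484.7 319.5] size [191.2 196.1] ang 79.04 z 0.0658
handle 499 c [491.5 403.4] size [108.3  26.4] ang 82.63 z 0.0876
bar 301 c [474.7 267.4] size [55.4 86.6] ang 15.8 z 0.0703
gridtop 2849 c [ 524.6 -232.2] size [307.6 361.5] ang 85.36 z 0.1751
```

View pics/scene_l.png

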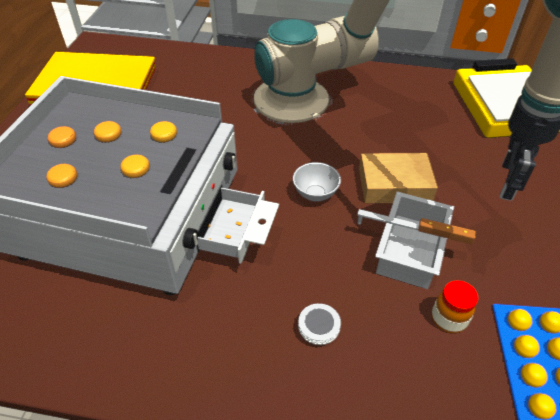

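View pics/top_l.png

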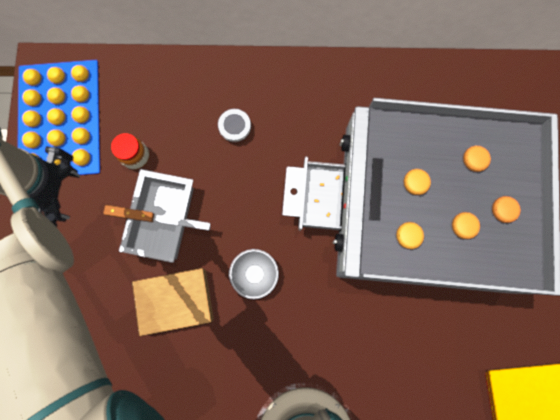

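The hook lies level across the pan, about 2 mm from where it started, with its handle top at z 0.087 and bar top at 0.070. The bystanders haven't moved. I'll check the hole's distance once more, then hand in.

```bash
python3 - <<'E'
from geo import *
g=np.array([.079,.997,0])
for n,u,v in(("top",293.5,191),("scene",262.3,221.5)):
    d=load(n,"l"); print(n,onplane(d,u,v,.089).round(4),"from front",(onplane(d,u,v,.089)@g+.0364).round(4))
from rig import manip
print(manip.sign_off())
E
```

```text
top [0.5433 0.0335 0.089 ] from front 0.1128
scene [0.5453 0.035  0.089 ] from front 0.1144
the job is handed in; nothing more can be done
None
```

The job is done and handed in at about 22 s of the 64 s allowed. The hand-in gives no verdict, so what follows is from my own checks.

- **Drawer pull:** I took the hook by its handle, put the pin down through the finger hole and drew the drawer out at about 5–6 N. About 88 mm out the pull rose to 12 N and then 15 N with almost no further travel, and I took that as the stop. I held it there for over a second, so my estimate is 6 N or more on the stop. I then eased off until the pull read zero and lifted the hook straight out.
- **Drawer at the end:** The finger hole is 113 mm out from the front by the top camera and 114 mm by the scene camera. The limit is 105 mm.
- **Hook at the end:** It lies level on the rims about 2 mm from where it started, with its origin about 10 mm from the pan's middle. The gripper is clear and touches nothing.
- **Other things on the counter:** The bowl, jar, tins and box look unmoved in the before and after pictures; I did not re-measure them.
- **Forces:** The highest pull I read was 14.9 N, against the 25 N limit. I saw no sign of the fingers or arm touching the griddle or drawer.

The two cameras disagreed by 2–3 mm on where the hole was. I corrected the pin by sight before lowering it, and it went in without contact.

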